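Set the purge valve and hold a silencer half-shell on its dowels for tacking

ROBOT

A 6-joint arm with a two-finger parallel gripper is mounted at the origin on the work surface. World frame = base frame: x ahead of the robot, y to its left, z up, the work surface at z = 0. Lengths are in m, angles in degrees, forces in N, time in s.
With the tool pointing down it reaches from about 0.3 to 0.75 m from the base axis. Payload 8.5 kg.
Tool frame: the origin (TCP) lies midway between the tips of the shut fingers; the grasp point (between the pads) lies 19 mm behind it (env.grip_depth is the distance from the TCP to the grasp point, in m); y points along the fingers, x is the direction in which the jaws open and shut, and the axes are right-handed (so a half turn about y gives the same grasp; the last joint's range is limited). The gripper opens to 85 mm and grips with 20 to 120 N. Pads are 22 mm wide; open, the fingers measure 114 mm over their backs; the gripper's body (76 mm by 85 mm) begins 54 mm behind the grasp point. The pads swing forward as they close: fully open they stand 13 mm farther back than shut.
Start: joints at [62.378, 21.807, 74.336, -0, 83.858, -12.336], TCP at [0.145, 0.531, 0.199] pointing down, gripper open.
Joint ranges: [-178.18, 178.18], [-50.72, 133.34], [12.68, 142.11], [-81.47, 261.47], [9.98, 163.14], [-165.26, 165.26]. Speed limits (degrees/s): [136.94, 136.94, 180, 180, 180, 180].

INTERFACE

Orientations are given as a 3x3 rotation matrix whose columns are the frame's x, y, z axes.
In Python, from rig import env gives the robot as it stands.
- The arm moves only by the shell command python3 -m inch 'ROWS' [FORCE]. ROWS is JSON, a list that holds one entry, the list of rows, each a list of 7 numbers: the gripper command: -1 is shut, 1 is fully open, values between are in proportion, then the shift along the world's x, y, z in cm, then the turn, a rotation vector about the world's x, y, z in degrees. In form: [[[grip, dx, dy, dz, rx, ry, rz], ...]]. A call has 1 to 20 rows; each row is the pose to reach, as a shift and turn from the pose commanded when the call began; what a row does not reach only later rows make up. A row lasts 1/8 s, in which the tool goes at most 62.5 mm and 10.7 degrees, less where a joint would pass 70% of its speed; a pose out of reach is approached as far as the arm can. A call with a gripper value outside its range is refused whole. The fingers move at their own pace and stop on an object; FORCE is the grip in N (left out, the last holds). Time passes only in rows, so rows that repeat a pose let the fingers close. It gives the time, the measured TCP pose, the force and the opening at its end, in the units of the state.
- env.observe(): the state, without advancing time (a new reading comes with each control period).
- env.get_image(name): name is "scene" or "top" or "wrist"; returns a dict with "frame" (420x560x3 uint8, red, green, blue), "mtx" (3x3 intrinsics, pixels), "rvec" (rotation vector, rad) and "tvec" (3), from world to camera coordinates, as OpenCV has them. Camera axes: x right, y down, z forward; pixel columns grow to the right and rows downward; lengths in m; the calibration is good to about 2 mm. A picture is of the moment at which its call begins. There is no depth.
- env.close_job(): hands the job in, once; it reports no verdict.
The state is a dict: "time_s": time; "q": joint angles; "qvel": joint speeds; "joint_efforts": joint torques, N m; "position": TCP position; "tool_rot": TCP orientation; "ft_force": force on the tool from outside, world axes, zero at the start; "wrist_torque": the same for the moment, N m; "grip_width": finger opening in m.
Only numpy, scipy, OpenCV 4.12 (cv2) and the standard library are available. Lean on these libraries where they do the work, as an engineer would, in place of code of your own. Each camera call takes 0.05 s, during which the arm holds its last target.

TASK

Get this stainless silencer ready for tack welding. First set the purge-gas valve half open: turn its lever to the 45 degree mark, midway between shut (across the pipe) and open (in line with the pipe). Then lower the long half-shell, neck over neck, onto the two dowels of the weld fixture so that its flange lies flush on the flange of the lower half, and finish while still holding it there, pressed down with at least 10 N and not let go, so it can be tacked; leave the short half-shell, wire brush, magnet square and angle offcut where they lie.

Things in the scene. Friction and masses are not known exactly. Their poses are not given: they have to be found in the camera images.
- purge_lever (a joint): Valve lever turning about a vertical stem, rad: 0 = shut, across the pipe, pointing to the fixture's -y; pi/2 = open, pointing to the fixture's +x (the nest); grows anticlockwise seen from above. Starts between shut and 26 degrees. Stiff: about 0.3 N m (4 N at the grip) moves it, and it stays where left. A round plate below it has three dark marks: shut, half, open.
- lever_grip (a point): Middle of the lever's black grip, 85 mm from the stem's axis, 68 mm above the bench. The grip is a straight bar along the lever, 66 mm long (48 to 114 mm from the stem), 16 mm wide, 13 mm high, with 46 mm of free air below it down to the fixture's base plate.
- lever_stem (a point): On the vertical axis of the valve stem, at the lever's height, 68 mm above the bench; 165 mm from the middle of the nest, on the robot's side of it.
- fixture: Fixed weld fixture, steel base plate 280 x 200 x 15 mm. Origin on the bench; the plate reaches from x -130 to +150 mm, y +-100 mm. Valve stem at x -85 mm; middle of the nest (142 mm along y, 96 mm along x, 56 mm high) at x +80 mm; a copper purge pipe joins them along x. A black gas hose runs away over the bench to the robot's right.
- lower_half: Lower half-shell, held in the nest, pan downwards, open upwards. Flange 150 x 100 mm, 4 mm thick. Origin: centre of the top face of its flange, 60 mm above the bench; x along its length to its neck (34 mm half pipe, ending 95 mm out), which points to the fixture's +y (left); z up.
- dowel_a (a point): Axis of the first dowel at flange height (top face of the lower flange), at x +62, y +32 mm of the lower half, on the neck's end. Dowels are 10 mm in diameter and stand 18 mm above the flange; the top 9 mm taper to a 3.6 mm wide nose.
- dowel_b (a point): Axis of the second dowel at flange height, at x -62, y -22 mm of the lower half; same size as the first. The dowels lie so that the upper shell goes on only neck over neck.
- upper_half: The long half-shell, loose, flange down: flange 150 x 100 x 4 mm; on it a pan 100 mm long (x), 52 mm wide (y), its top 38 mm above the underside, with flat upright sides to hold it by. Stainless steel, 0.30 to 0.48 kg. Origin: centre of the flange's underside; x along its length to the neck (34 mm half pipe, ending 95 mm out), z up. Seated, origin and axes coincide with the lower half's.
- hole_a (a point): Centre of the hole for the first dowel, at the flange's underside, x +62, y +32 mm of the long half-shell; holes are 12 mm in diameter, through the flange.
- hole_b (a point): Centre of the hole for the second dowel, at the flange's underside, x -62, y -22 mm of the long half-shell.
- short_half: Another job's half-shell, loose, flange down, of the same make but shorter: flange 106 x 100 mm, pan 58 x 52 mm, top 38 mm high, neck to x +72 mm. Leave it. It lies on one side of the fixture and the long one on the other, either way round. Origin: centre of its underside.
- wire_brush: Wire brush, 260 x 28 x 32 mm, wooden back on the bench, bristles up. Origin: centre of its underside. Leave it.
- magnet_square: Triangular welding magnet, legs 95 mm, 16 mm thick, lying flat. Origin 33 mm in from both legs, on the underside. Leave it.
- angle_offcut: Offcut of bright metal angle, 120 mm long (y), 40 x 40 mm legs. Origin: centre of the lying leg's underside. Leave it.
Not all that is in view belongs to the job. Leave any purple look-alike of the upper_half alone.

How it is judged:
By the outcome, as a careful person would: the job done as asked, in the order asked, and still so for the second after the job is handed in, while the arm keeps its last pose, push and grip.
It also fails if it takes over 51 s, if anything falls off the work surface, if the arm or the gripper's body presses on something with over 40 N, if the wrist force passes 120 N, or if a joint passes its speed limit or range.

## Working session

There is one attempt and no reset: what is moved stays moved. The work goes in short steps, Python scripts to look and compute and a shell command to move; the robot and the scene stay as the last step left them, time stands still between calls to the robot, and variables do not carry over. Pictures are saved under pics/ and viewed, and the job is handed in when it is done.

```bash
mkdir -p pics; ls; cat > h.py <<'E'
import numpy as np, cv2
from rig import env
def snap(n,f,save=True):
    d=env.get_image(n); np.savez('pics/'+f+'.npz',**d); cv2.imwrite('pics/'+f+'.png',d['frame'][:,:,::-1]); return d
def load(f): return dict(np.load('pics/'+f+'.npz'))
def crop(f,x0,y0,x1,y1,s,out):
    im=cv2.imread('pics/'+f+'.png')[y0:y1,x0:x1]; cv2.imwrite('pics/'+out+'.png',cv2.resize(im,None,fx=s,fy=s,interpolation=cv2.INTER_CUBIC))
def ray(d,u,v,z):
    R=cv2.Rodrigues(d['rvec'])[0]; t=d['tvec'].reshape(3)
    c=-R.T@t; r=R.T@np.linalg.solve(d['mtx'],[u,v,1]); return c+r*(z-c[2])/r[2]
def proj(d,P): return cv2.projectPoints(np.array(P,float).reshape(-1,1,3),d['rvec'],d['tvec'],d['mtx'],None)[0].reshape(-1,2)
E
python3 - <<'E'
from h import *
for n in ['scene','top','wrist']: snap(n,n+'0')
s=env.observe(); print(s)
E
```

```text
pics
{'time_s': 0.15, 'q': array([ 6.23780602e+01,  2.18335575e+01,  7.43714134e+01,  3.56470390e-04,
        8.38589006e+01, -1.23336835e+01]), 'qvel': array([-0.05699077,  0.02025517, -0.22085576, -0.0452378 , -0.16103553,
        0.083285  ]), 'joint_efforts': array([ 2.72229525e-03, -4.48622239e+01, -2.31340921e+01, -1.79748836e-04,
        3.81726975e-03, -1.09414856e-05]), 'position': array([0.14488243, 0.53031204, 0.19876   ]), 'tool_rot': array([[ 2.63675703e-01, -5.22326269e-04, -9.64611243e-01],
       [ 9.64610771e-01, -9.84844739e-04,  2.63676107e-01],
       [-1.08771727e-03, -9.99999379e-01,  2.44161917e-04]]), 'ft_force': array([-0.06972012,  0.53026928, -0.62817393]), 'wrist_torque': array([ 0.00719889, -0.08412472, -0.02216459]), 'grip_width': 0.08535701524975203}
```

View pics/scene0.png

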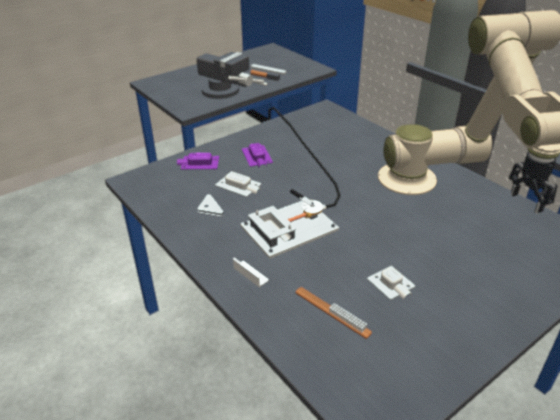

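View pics/top0.png

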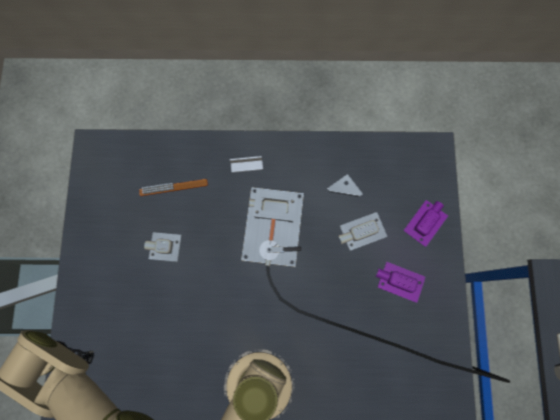

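View pics/wrist0.png

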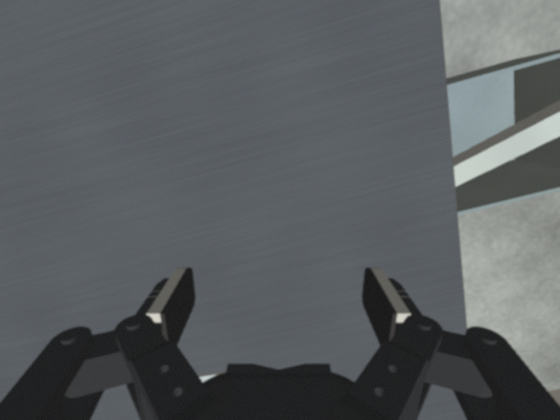

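The scene and top pictures show the fixture at top px (272,227), the lever pointing right to (290,248), the long half at (363,231) on the robot's right, the short half at (165,246) on the left, and the hose running right. I'll enlarge the top view.

```bash
python3 - <<'E'
from h import *
crop('top0',230,180,320,280,6,'c1')
crop('top0',330,200,400,260,10,'c2')
d=load('top0')
for u,v,z in [(269,250,.068),(290,248,.068),(272,207,.06),(363,231,.02),(165,246,0.02)]: print(u,v,ray(d,u,v,z).round(4))
R=cv2.Rodrigues(d['rvec'])[0];print(-R.T@d['tvec'].reshape(3),d['mtx'])
E
```

```text
269 250 [ 0.4671 -0.0296  0.068 ]
290 248 [ 0.4749 -0.1042  0.068 ]
272 207 [ 0.6254 -0.0378  0.06  ]
363 231 [ 0.546  -0.3748  0.02  ]
165 246 [0.4842 0.3545 0.02  ]
[ 0.29986736 -0.08378269  1.52320598] [[410.96005215   0.         283.98431183]
 [  0.         410.96005215 213.57061378]
 [  0.           0.           1.        ]]
```

View pics/c1.png

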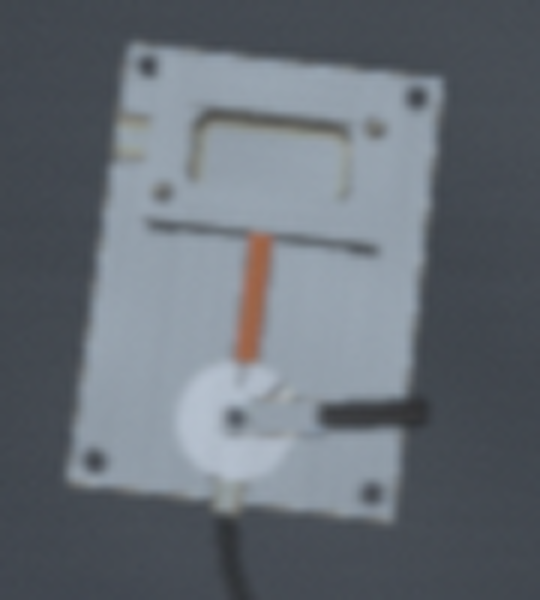

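View pics/c2.png

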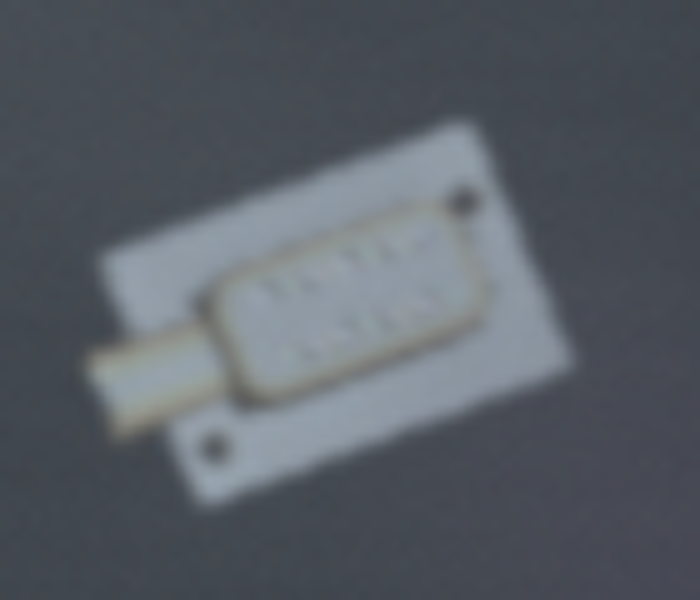

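```bash
cat >> h.py <<'E'
def fit(model,pts):
    model=np.array(model,float);pts=np.array(pts,float)
    mc,pc=model.mean(0),pts.mean(0);H=(model-mc).T@(pts-pc)
    a=np.arctan2(H[0,1]-H[1,0],H[0,0]+H[1,1]);R=np.array([[np.cos(a),-np.sin(a)],[np.sin(a),np.cos(a)]])
    t=pc-R@mc; return t,np.degrees(a),(pts-(model@R.T+t))*1000
E
python3 - <<'E'
from h import *
d=load('top0')
P=lambda p,s,o,z: ray(d,o[0]+(p[0]+.5)/s-.5,o[1]+(p[1]+.5)/s-.5,z)[:2]
o=(230,180)
pl=[P(p,6,o,.015) for p in [(128,42),(444,79),(396,522),(68,486)]]
t,a,r=fit([(.15,.1),(.15,-.1),(-.13,-.1),(-.13,.1)],pl);print('fix',t,a,r.round(1))
dw=[P(p,6,o,.074) for p in [(163,190),(376,128)]]
t2,a2,r=fit([(.048,.062),(.102,-.062)],dw);print('fixdow',t2,a2,r.round(1),dw)
R=cv2.Rodrigues(np.array([0,0,np.radians(a)]))[0][:2,:2]
print('stem',t+R@[-.085,0],P((236,418),6,o,.075),'nest',t+R@[.08,0], 'grip ends',P((322,414),6,o,.074),P((426,411),6,o,.074))
o=(330,200)
c=[P(p,10,o,.004) for p in [(103,256),(205,504),(572,368),(470,120)]]
t,a,r=fit([(.075,-.05),(.075,.05),(-.075,.05),(-.075,-.05)],c);print('up',t,a,r.round(1))
c=[P(p,10,o,.003) for p in [(215,448),(463,202)]]
print('uph',fit([(.062,.032),(-.062,-.022)],c))
E
```

```text
fix [ 0.55322182 -0.039337  ] -6.07220160196746 [[ 1.2  0.5]
 [-0.2 -0.6]
 [-0.  -0.6]
 [-1.   0.7]]
fixdow [ 0.55125054 -0.03903687] -6.427190717898872 [[ 0.2 -0.7]
 [-0.2  0.7]] [array([0.60611468, 0.0164675 ]), array([ 0.64544364, -0.11133232])]
stem [ 0.46869872 -0.03034557] [ 0.46897992 -0.02956498] nest [ 0.63277297 -0.04779953] grip ends [ 0.47187973 -0.08020448] [ 0.47415992 -0.14153415]
up [ 0.54999224 -0.37914954] 110.72425553905445 [[-0.  -0.4]
 [ 0.5 -1. ]
 [-0.6  1.1]
 [ 0.2  0.3]]
uph (array([ 0.54981444, -0.37813285]), np.float64(110.93594739250683), array([[ 0.40769699, -0.41533493],
       [-0.40769699,  0.41533493]]))
```

The plate corners, dowels and holes fit within about 1 mm. The lever is about 9° from shut. I'll move above it and look with the wrist camera.

```bash
python3 -m inch '[[[0.1,6,-12,0,0,0,-10],[0.1,32.8,-64,2,0,0,-72],[0.1,32.8,-64,2,0,0,-72],[0.1,32.8,-64,2,0,0,-72],[0.1,32.8,-64,2,0,0,-72],[0.1,32.8,-64,2,0,0,-72],[0.1,32.8,-64,2,0,0,-72],[0.1,32.8,-64,2,0,0,-72],[0.1,32.8,-64,2,0,0,-72],[0.1,32.8,-64,2,0,0,-72],[0.1,32.8,-64,2,0,0,-72],[0.1,32.8,-64,2,0,0,-72],[0.1,32.8,-64,2,0,0,-72],[0.1,32.8,-64,2,0,0,-72],[0.1,32.8,-64,2,0,0,-72],[0.1,32.8,-64,2,0,0,-72]]]' 30
python3 - <<'E'
from h import *
d=snap('wrist','w1')
R=cv2.Rodrigues(d['rvec'])[0];print(-R.T@d['tvec'].reshape(3),R)
print(env.observe()['tool_rot'].round(3))
E
```

```text
time_s: 2.15
position: [0.4728, -0.1087, 0.2194]
tool_rot: [[0.999, 0.0, -0.048], [0.048, -0.0, 0.999], [0.0, -1.0, -0.0]]
ft_force: [-0.6, 0.6, 0.7]
grip_width: 0.0467
[ 0.46777646 -0.02562284  0.3930411 ] [[ 9.98798987e-01  4.89889834e-02  8.13888330e-04]
 [ 4.61024603e-02 -9.45312301e-01  3.22891958e-01]
 [ 1.65875275e-02 -3.22466639e-01 -9.46435482e-01]]
[[ 0.999  0.    -0.048]
 [ 0.048 -0.     0.999]
 [ 0.    -1.    -0.   ]]
```

View pics/w1.png

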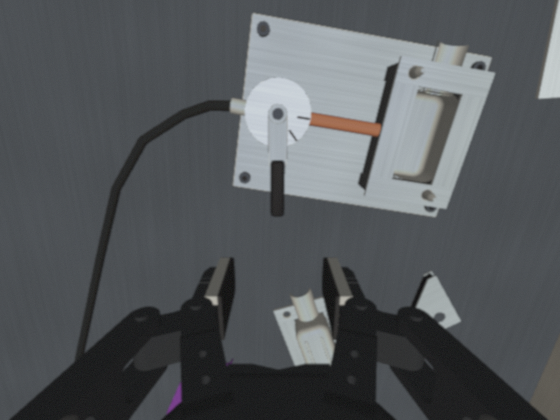

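The wrist view shows the stem at (278,114), the grip from (278,162) to (278,215), the marks at (303,118) open and (293,135) half, and the dowels near (416,71) and (428,196). I'll enlarge this for precise fits.

```bash
python3 - <<'E'
from h import *
crop('w1',225,0,345,225,4,'c3')
crop('w1',340,30,500,225,4,'c4')
E
```

```text
(no output)
```

View pics/c3.png

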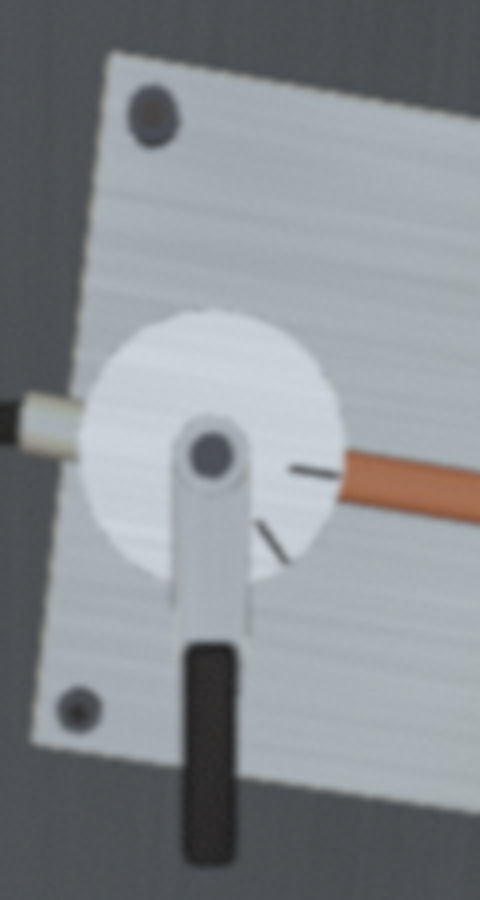

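View pics/c4.png

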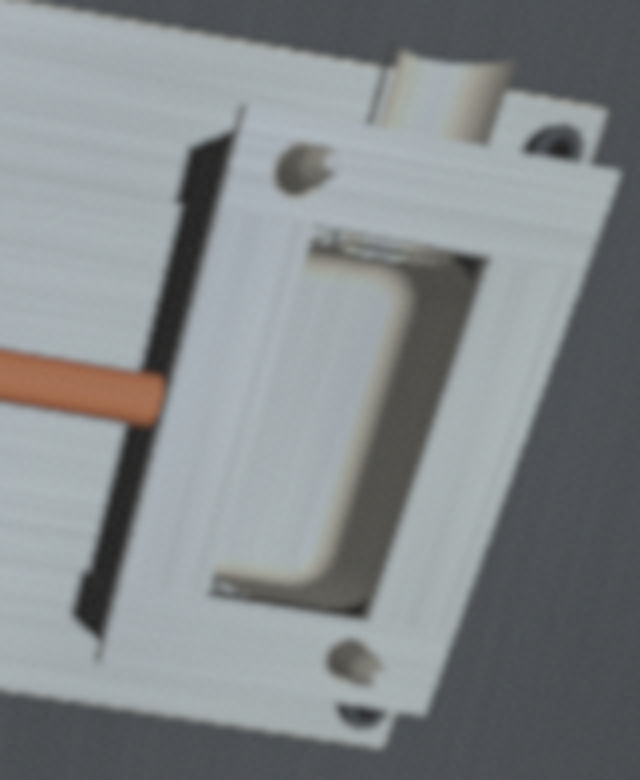

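```bash
python3 - <<'E'
from h import *
d=load('w1')
P=lambda p,o,z,s=4: ray(d,o[0]+(p[0]+.5)/s-.5,o[1]+(p[1]+.5)/s-.5,z)[:2]
A=(225,0);B=(340,30)
t,a,r=fit([(.075,.05),(.075,-.05),(-.075,-.05),(-.075,.05)],[P(p,B,.06) for p in [(240,106),(620,172),(428,714),(100,658)]]);print('low',t,a,r.round(1))
t,a,r=fit([(-.13,.1),(-.13,-.1),(.15,.1),(.15,-.1)],[P((110,52),A,.015),P((34,742),A,.015),P((608,108),B,.015),P((385,746),B,.015)]);print('fix',t,a,r.round(1))
R=cv2.Rodrigues(np.array([0,0,np.radians(a)]))[0][:2,:2]
print('stem',t+R@[-.085,0],P((211,455),A,.075),'nest',t+R@[.08,0])
g=[P((211,645),A,.0745),P((209,864),A,.0745)];v=g[1]-g[0];print('grip',g,sum(g)/2,np.linalg.norm(v),np.degrees(np.arctan2(v[1],v[0])))
s=P((211,455),A,.075)
for q in [(211,645),(209,864)]:
  v=P(q,A,.0745)-s;print(np.linalg.norm(v),np.degrees(np.arctan2(v[1],v[0])))
for z in (.03,.045,.055): 
  m=[P(p,A,z) for p in [(258,521),(289,565),(291,468),(337,476)]]
  for i in (0,2):
    v=m[i+1]-m[i];print(z,m[i],np.degrees(np.arctan2(v[1],v[0])))
E
```

```text
low [ 0.63101722 -0.04785526] 84.00365092461126 [[-0.9 -1.3]
 [ 0.  -1.1]
 [ 0.6  0.2]
 [ 0.2  2.2]]
fix [ 0.55201066 -0.03910053] -6.160709271054929 [[ 1.1 -1.3]
 [ 1.6  1.2]
 [-1.6 -1.2]
 [-1.1  1.3]]
stem [ 0.46750155 -0.02997853] [ 0.46745626 -0.03013473] nest [ 0.63154864 -0.04768594]
grip [array([ 0.46979887, -0.07876207]), array([ 0.47224806, -0.14148843])] [ 0.47102347 -0.11012525] 0.0627741545575712 -87.76398222369325
0.04868373650458088 -87.24192199009902
0.11145675286070546 -87.53595155157548
0.03 [ 0.48224962 -0.04870818] -50.685899434015916
0.03 [ 0.49098817 -0.03324229] -6.582916309518631
0.045 [ 0.48165162 -0.04775434] -50.685899434015894
0.045 [ 0.49002912 -0.03292747] -6.582916309518579
0.055 [ 0.48125296 -0.04711846] -50.68589943401591
0.055 [ 0.48938975 -0.03271759] -6.582916309518602
```

```bash
python3 -m inch '[[[0.1,-0.15,-0.6,-5,0,0,0],[0.1,-0.15,-0.6,-11,0,0,0],[0.1,-0.15,-0.6,-15,0,0,0],[0.1,-0.15,-0.6,-17.1,0,0,0],[-1,-0.15,-0.6,-17.1,0,0,0],[-1,-0.15,-0.6,-17.1,0,0,0],[-1,-0.15,-0.6,-17.1,0,0,0],[-1,-0.15,-0.6,-17.1,0,0,0],[-1,-0.15,-0.6,-17.1,0,0,0]]]' 30; python3 -c "
from h import *
snap('wrist','w2')"
```

```text
time_s: 3.32
position: [0.4716, -0.1155, 0.0486]
tool_rot: [[0.999, 0.001, -0.047], [0.047, -0.0, 0.999], [0.001, -1.0, -0.0]]
ft_force: [0.4, 0.4, -0.6]
grip_width: -0.0001
```

View pics/w2.png

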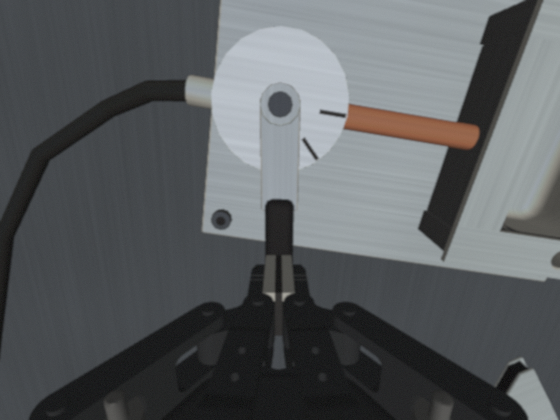

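```bash
python3 - <<'E'
from h import *
crop('w2',220,180,340,330,5,'c5')
s=env.observe();print(s['grip_width'],s['position'],s['ft_force'],s['wrist_torque'],env.grip_depth)
d=load('w2');print(proj(d,[[.4714,-.115,.068],[.473,-.144,.0745],[.47,-.078,.0745],s['position'],s['position']+[0,0,.019]]))
E
```

```text
0.0002085476782698583 [ 0.47156616 -0.11550008  0.04844473] [ 0.62852615 -0.85589973 -0.36106646] [-0.02436382  0.02347535 -0.02179871] 0.0187
[[279.26025693 258.49906715]
 [279.60097762 307.35820004]
 [280.12208779 201.17822343]
 [279.33961808 244.70283204]
 [279.49714706 258.81789828]]
```

View pics/c5.png

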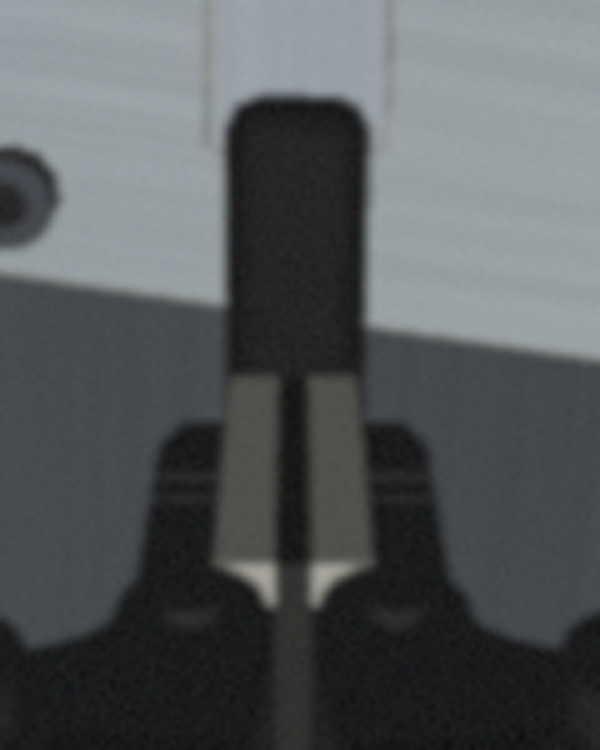

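```bash
python3 - <<'E'
from h import *
d1,d2=load('w1'),load('w2')
def tri(p1,p2):
    P=[]
    for d in(d1,d2):
        R=cv2.Rodrigues(d['rvec'])[0];P.append(d['mtx']@np.c_[R,d['tvec'].reshape(3)])
    X=cv2.triangulatePoints(P[0],P[1],np.array(p1,float),np.array(p2,float));return (X[:3]/X[3]).ravel()
c3=lambda x,y:(225+(x+.5)/4-.5,(y+.5)/4-.5)
c5=lambda x,y:(220+(x+.5)/5-.5,180+(y+.5)/5-.5)
print('near end L',tri(c3(187,645),c5(232,98)),'R',tri(c3(237,645),c5(367,98)))
print('stem',tri(c3(211,455),(280,104)))
print('plate corner',tri(c3(34,742),(202,233)))
for d in (d1,d2): print(-cv2.Rodrigues(d['rvec'])[0].T@d['tvec'].reshape(3))
E
```

```text
near end L [ 0.46270757 -0.08115132  0.06189491] R [ 0.47733813 -0.08048488  0.06172364]
stem [ 0.4675091  -0.03019483  0.07165491]
plate corner [ 0.41454722 -0.12204743  0.02034874]
[ 0.46777646 -0.02562284  0.3930411 ]
[ 0.4666234  -0.03237532  0.22212317]
```

The fingers report shut (0 mm) with no force, although the bar should be between them. I'll turn a small step along the arc and see whether the lever follows.

```bash
python3 -m inch '[[[-1,0.33,0.04,0,0,0,2.2],[-1,0.66,0.08,0,0,0,4.5]]]' ; python3 -c "
from h import *
snap('wrist','w3');crop('w3',190,60,370,330,3,'c6');s=env.observe();print(s['ft_force'],s['wrist_torque'],s['grip_width'])"
```

```text
time_s: 3.62
position: [0.4784, -0.1147, 0.0482]
tool_rot: [[0.992, 0.0, -0.128], [0.128, -0.0, 0.992], [0.0, -1.0, -0.0]]
ft_force: [-0.1, -0.1, -0.3]
grip_width: 0.0002
[-0.25938956  0.07044439 -0.66222042] [-0.0026663  -0.06175173 -0.02602093] -4.915449579480766e-05
```

View pics/c6.png

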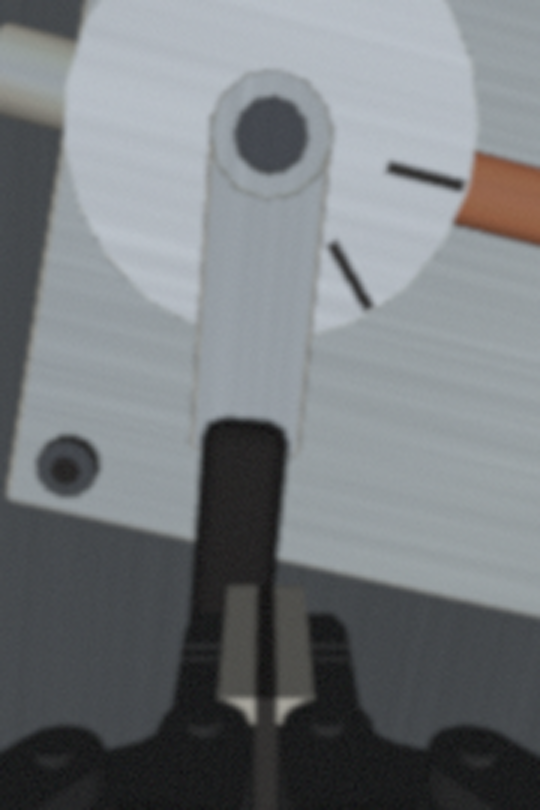

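```bash
python3 - <<'E'
from h import *
d=load('w2')
for v in (254,257,292):
  for y in (-.1155,-.1045):
    a,b=ray(d,280,v,0),ray(d,280,v,.1); k=(y-a[1])/(b-a)[1]; print(v,y,(a+k*(b-a)).round(4))
# wrist cam pose in tool frame at first view
s=np.array([.4716,-.1155,.0486]);
print(proj(d,[s+[0,.011,0],s+[0,.011,.03],s+[0,.011,.0375],s+[.008,.011,.03]]))
E
```

```text
254 -0.1155 [ 0.4719 -0.1155  0.0613]
254 -0.1045 [ 0.4712 -0.1045  0.0826]
257 -0.1155 [ 0.4719 -0.1155  0.0652]
257 -0.1045 [ 0.4712 -0.1045  0.0859]
292 -0.1155 [ 0.4716 -0.1155  0.1006]
292 -0.1045 [ 0.471  -0.1045  0.1167]
[[280.24797285 229.08229258]
 [280.68075794 250.55811238]
 [280.81420236 257.17994024]
 [295.51081536 251.19284873]]
```

```bash
python3 - <<'E'
from h import *
d=load('w1');f=d['mtx'][0,0];print(d['mtx'])
R=cv2.Rodrigues(d['rvec'])[0];c=-R.T@d['tvec'].reshape(3)
T=np.array([.4728,-.1087,.2194])
print('TCP in cam',R@(T-c), 'grasp',R@(T+[0,0,.019]-c),'depth from width',f*.0467/87)
for u,v,w in [(235,258,0),(322,258,0)]:
  dep=f*.0467/87; X=c+R.T@(np.linalg.solve(d['mtx'],[u,v,1])*dep);print(X)
crop('w1',180,240,380,380,4,'c7')
E
```

```text
[[295.70728158   0.         278.15685647]
 [  0.         295.70728158 209.62129209]
 [  0.           0.           1.        ]]
TCP in cam [0.00080632 0.02269815 0.19121304] grasp [0.00082178 0.0288331  0.17323077] depth from width 0.15873023045694878
[ 0.44846864 -0.10249154  0.25117944]
[ 0.49511255 -0.10020375  0.25121745]
```

View pics/c7.png

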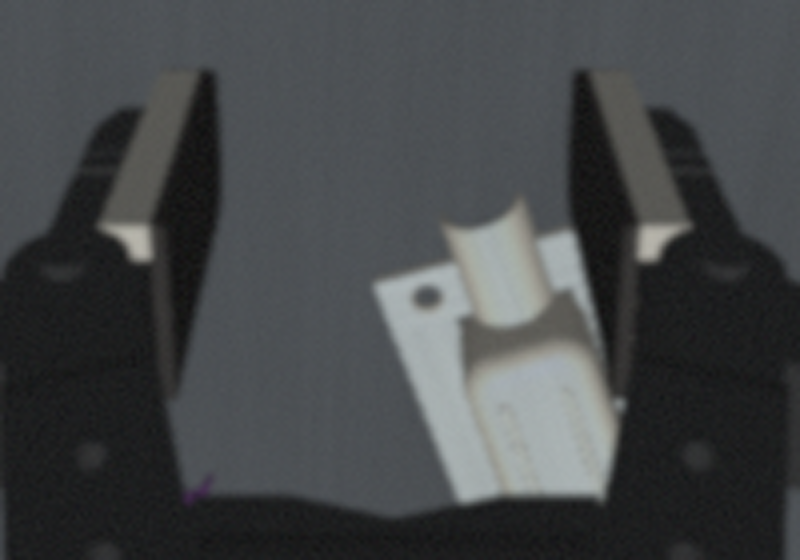

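```bash
python3 - <<'E'
from h import *
d=snap('scene','s1');s=env.observe();p=s['position']
q=proj(d,[p,p+[0,0,.019],p+[0,0,.034],p+[0,0,.073]]);print(p,q)
u,v=q[0].astype(int);print(u,v);crop('s1',u-50,v-50,u+50,v+30,8,'c8');print(((q-[u-50,v-50])*8).round())
E
```

```text
[ 0.47851695 -0.11469726  0.04819472] [[294.36680209 199.11273414]
 [294.41628817 194.802976  ]
 [294.45577091 191.36441205]
 [294.56017836 182.27153553]]
294 199
[[403. 401.]
 [403. 366.]
 [404. 339.]
 [404. 266.]]
```

View pics/c8.png

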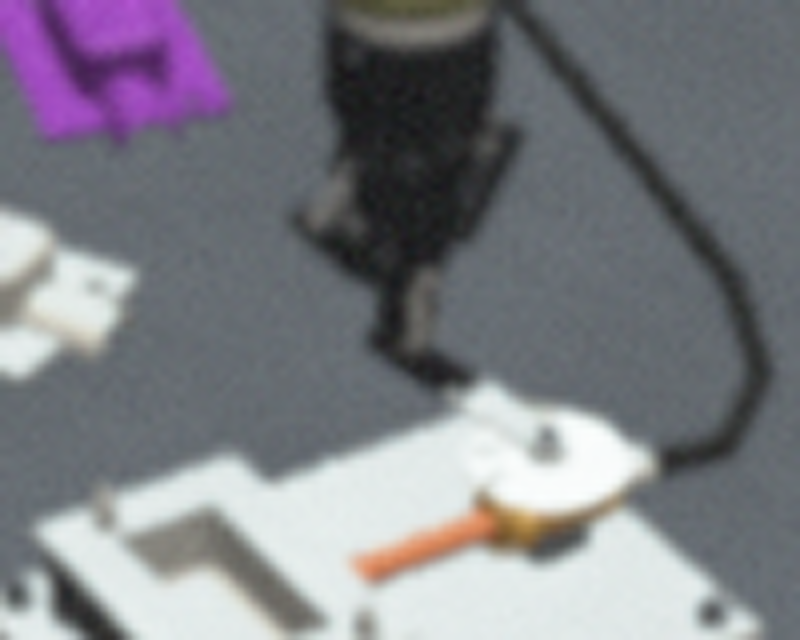

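Both the wrist and the scene views put the real fingertips about 33 mm above the reported TCP (just over the bar, at c8 (420,345)). So the pads closed above the bar. I'll re-centre, open, go 33 mm lower and grip again.

```bash
python3 -m inch '[[[0.1,-0.7,-0.05,0,0,0,-4.3],[0.1,-0.7,-0.05,0,0,0,-4.3],[0.1,-0.7,-0.05,0,0,0,-4.3],[0.1,-0.7,-0.05,-1.5,0,0,-4.3],[0.1,-0.7,-0.05,-3.2,0,0,-4.3],[0.1,-0.7,-0.05,-3.2,0,0,-4.3],[-1,-0.7,-0.05,-3.2,0,0,-4.3],[-1,-0.7,-0.05,-3.2,0,0,-4.3],[-1,-0.7,-0.05,-3.2,0,0,-4.3],[-1,-0.7,-0.05,-3.2,0,0,-4.3],[-1,-0.7,-0.05,-3.2,0,0,-4.3]]]' 30; python3 -c "
from h import *
snap('wrist','w4')"
```

```text
time_s: 5.1
position: [0.4716, -0.1154, 0.0168]
tool_rot: [[0.999, 0.002, -0.051], [0.051, -0.001, 0.999], [0.002, -1.0, -0.001]]
ft_force: [0.7, 1.7, 6.6]
grip_width: 0.0159
```

View pics/w4.png

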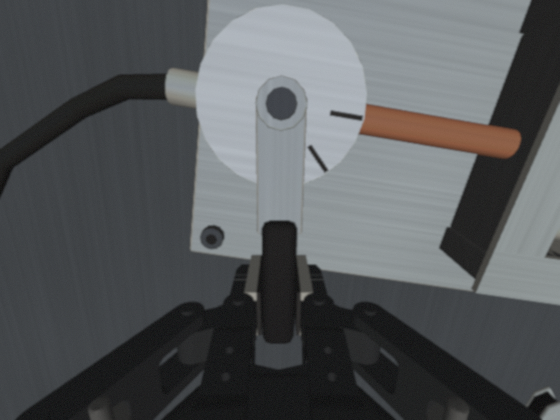

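```bash
python3 -m inch '[[[-1,0.66,0.06,0,0,0,4.5],[-1,1.32,0.16,0,0,0,9],[-1,1.97,0.32,0,0,0,13.5],[-1,2.60,0.53,0,0,0,18],[-1,3.22,0.79,0,0,0,22.5],[-1,3.81,1.10,0,0,0,27],[-1,4.38,1.45,0,0,0,31.5],[-1,4.95,1.88,0,0,0,36.3],[-1,4.95,1.88,0,0,0,36.3]]]'; python3 -c "
from h import *
snap('wrist','w5')"
```

```text
time_s: 6.28
position: [0.5219, -0.0966, 0.0169]
tool_rot: [[0.775, 0.003, -0.632], [0.632, -0.001, 0.775], [0.002, -1.0, -0.003]]
ft_force: [3.6, 0.3, 5.8]
grip_width: 0.0156
```

View pics/w5.png

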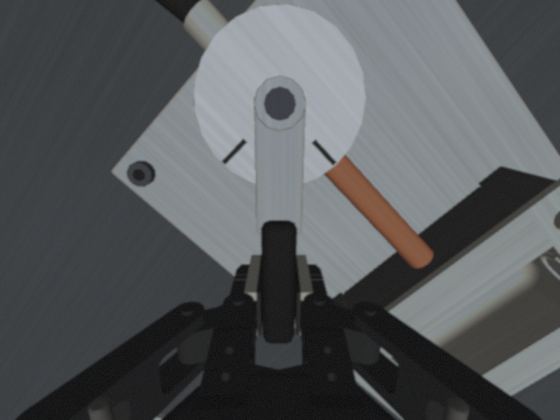

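The lever lies along the tool centreline, symmetric between the shut mark (234,152) and the open mark (324,152). Tool yaw gives 45.3°. I'll release, rise and check.

```bash
python3 -m inch '[[[0.1,0,0,0,0,0,0],[0.1,0,0,0,0,0,0],[0.1,0,0,0,0,0,0],[0.3,0,0,6,0,0,0],[1,0,0,12,0,0,0],[1,0,-1,17,0,0,0]]]' 90; python3 -c "
from h import *
snap('wrist','w6');crop('w6',200,40,400,300,3,'c9')"
```

```text
time_s: 7.08
position: [0.5204, -0.1061, 0.1885]
tool_rot: [[0.774, 0.001, -0.633], [0.633, -0.0, 0.774], [0.0, -1.0, -0.001]]
ft_force: [-0.0, 0.1, 0.3]
grip_width: 0.0855
```

View pics/w6.png

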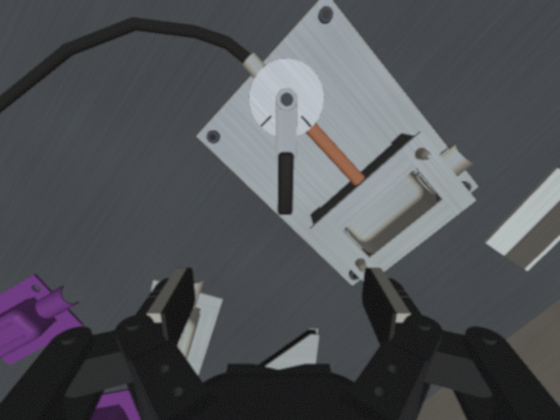

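View pics/c9.png

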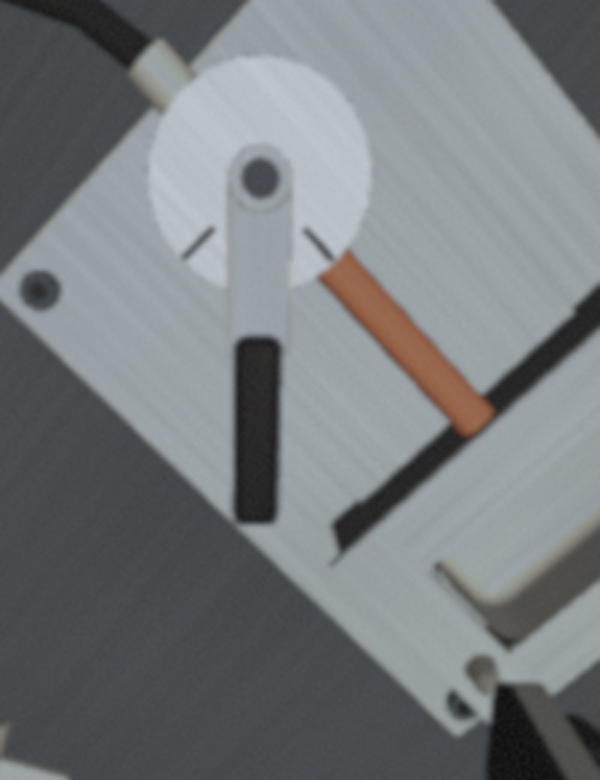

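```bash
python3 - <<'E'
from h import *
d=load('w6')
P=lambda p,z,o=(200,40),s=3: ray(d,o[0]+(p[0]+.5)/s-.5,o[1]+(p[1]+.5)/s-.5,z)[:2]
ang=lambda v:np.degrees(np.arctan2(v[1],v[0]))
s=P((260,178),.075);a,b=P((257,338),.0745),P((256,522),.0745)
print(s,ang(b-a),ang(a-s),ang(b-s))
m=[P(p,.05) for p in [(213,230),(184,258),(306,230),(332,258)]]
print('shut',ang(m[1]-m[0]),'open',ang(m[3]-m[2]),ang(m[1]-s),ang(m[3]-s))
W=lambda u,v,z: ray(d,u,v,z)[:2]
print('pipe dir',ang(P((482,424),.04)-P((338,264),.04)))
e=W(354,284,.015)-W(197,135,.015);print('plate edge -y side',ang(e))
E
```

```text
[ 0.46746135 -0.03043074] -50.584875695329664 -51.33882925235322 -50.912165667791676
shut -98.28907716307741 open -5.744357995919724 -95.91148238084155 -5.032344421539708
pipe dir -6.600970056202415
plate edge -y side -5.896378189825353
```

Lever at about 45° in world-fitted geometry (−50.9° against the fixture's −6.15°). Next I'll hover over the long half-shell.

```bash
python3 -m inch '[[[1,1,-6,0,0,0,-5],[1,3,-27.2,0,0,0,-18.4],[1,3,-27.2,0,0,0,-18.4],[1,3,-27.2,0,0,0,-18.4],[1,3,-27.2,0,0,0,-18.4],[1,3,-27.2,0,0,0,-18.4],[1,3,-27.2,0,0,0,-18.4],[1,3,-27.2,0,0,0,-18.4]]]' 90; python3 -c "
from h import *
snap('wrist','w7');crop('w7',170,100,400,330,3,'c10')"
```

```text
time_s: 8.12
position: [0.5508, -0.3771, 0.1865]
tool_rot: [[0.934, 0.0, -0.357], [0.357, 0.0, 0.934], [0.0, -1.0, -0.0]]
ft_force: [0.2, -0.9, -0.4]
grip_width: 0.0852
```

View pics/w7.png

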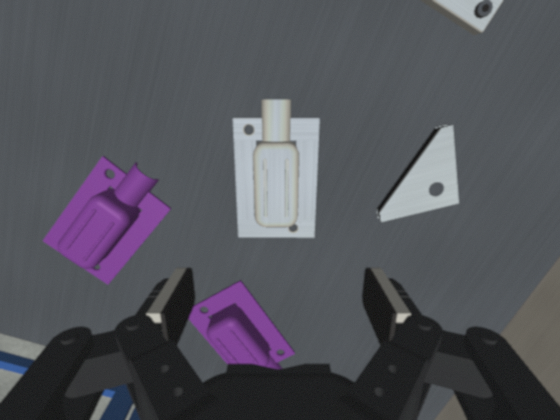

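View pics/c10.png

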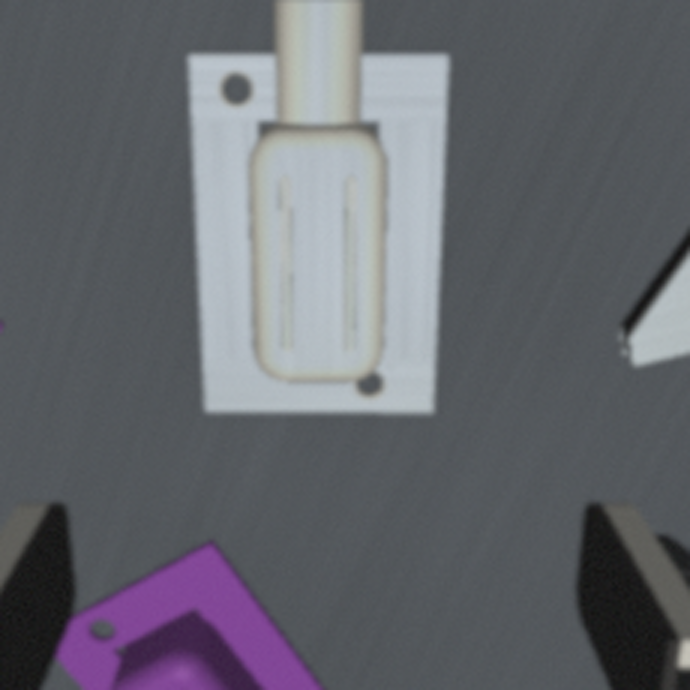

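```bash
python3 - <<'E'
from h import *
d=load('w7')
P=lambda p,z,o=(170,100),s=3: ray(d,o[0]+(p[0]+.5)/s-.5,o[1]+(p[1]+.5)/s-.5,z)[:2]
t,a,r=fit([(.075,.05),(.075,-.05),(-.075,-.05),(-.075,.05)],[P(p,.004) for p in [(188,54),(450,54),(434,413),(205,413)]]);print('up',t,a,r.round(1))
print(fit([(.062,.032),(-.062,-.022)],[P((236,89),.003),P((370,384),.003)]))
R=cv2.Rodrigues(np.array([0,0,np.radians(a)]))[0][:2,:2]
for p in [(252,255),(385,255)]: print(R.T@(P(p,.032)-t))
s=env.observe();x=s['tool_rot'][:,0];print(s['position'],np.degrees(np.arctan2(x[1],x[0])))
E
```

```text
up [ 0.54831152 -0.37953002] 110.88185012478971 [[-0.2  0. ]
 [ 0.2  0.2]
 [ 0.2 -0.1]
 [-0.1 -0.2]]
(array([ 0.54807961, -0.37947517]), np.float64(110.99891165239687), array([[-0.00385773,  0.00392138],
       [ 0.00385773, -0.00392138]]))
[0.00294747 0.02538416]
[ 0.0029735  -0.02514198]
[ 0.55081743 -0.37728727  0.18658194] 20.8833353851956
```

```bash
python3 -m inch '[[[1,-0.25,-0.22,-6,0,0,0],[1,-0.25,-0.22,-12,0,0,0],[1,-0.25,-0.22,-17,0,0,0],[1,-0.25,-0.22,-20,0,0,0],[1,-0.25,-0.22,-21.3,0,0,0],[1,-0.25,-0.22,-21.3,0,0,0]]]' 90
```

```text
time_s: 8.93
position: [0.5483, -0.3803, -0.0266]
tool_rot: [[0.935, -0.0, -0.356], [0.356, 0.0, 0.935], [-0.0, -1.0, 0.0]]
ft_force: [0.9, -0.2, 1.1]
grip_width: 0.0853
```

```bash
python3 -m inch '[[[-1,0,0,0,0,0,0],[-1,0,0,0,0,0,0],[-1,0,0,0,0,0,0],[-1,0,0,0,0,0,0],[-1,0,0,0,0,0,0]]]' 90;  python3 -c "
from h import *
snap('wrist','w8')"
```

```text
time_s: 9.55
position: [0.5488, -0.3812, -0.025]
tool_rot: [[0.935, 0.002, -0.355], [0.355, -0.002, 0.935], [0.001, -1.0, -0.003]]
ft_force: [-0.4, 0.8, 7.5]
grip_width: 0.0502
```

View pics/w8.png

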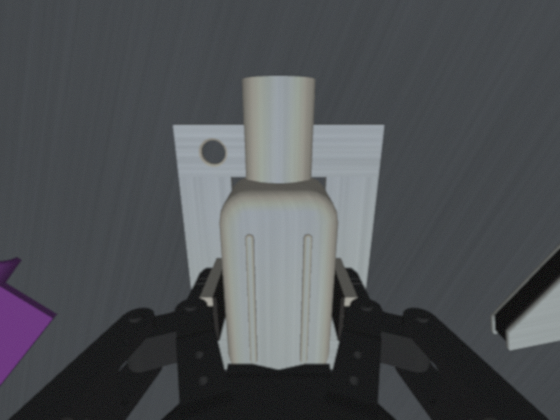

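The long shell is gripped by the sides of its pan (width 50 mm), centred in the view with hole_a at (213,152). Now I'll lift it.

```bash
python3 -m inch '[[[-1,0,0,2,0,0,0],[-1,0,0,6,0,0,0],[-1,0,0,12,0,0,0],[-1,0,0,13,0,0,0]]]' 90;  python3 -c "
from h import *
snap('wrist','w9');s=env.observe();print(s['ft_force'],s['wrist_torque'],s['position'])"
```

```text
time_s: 10.1
position: [0.5493, -0.3817, 0.1078]
tool_rot: [[0.935, 0.006, -0.355], [0.355, -0.006, 0.935], [0.003, -1.0, -0.007]]
ft_force: [-0.2, 0.9, -4.7]
grip_width: 0.0508
[ 0.32028361  0.14562098 -3.69389125] [-0.03892036 -0.04282367  0.06226135] [ 0.5487955  -0.38120385  0.10641421]
```

View pics/w9.png

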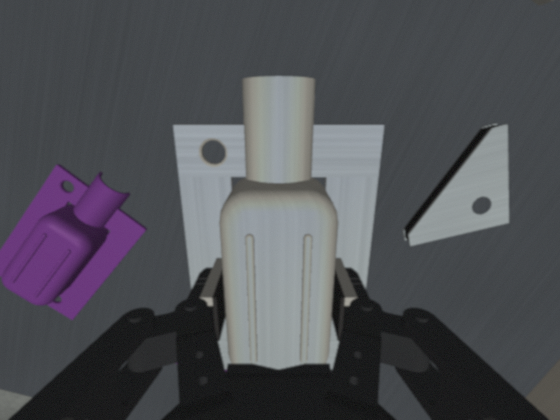

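```bash
python3 -m inch '[[[-1,0.7,2.8,0,0,0,-2.5],[-1,2,8,0,0,0,-6.5],[-1,3.3,13.2,0,0,0,-11],[-1,4.6,18.4,0,0,0,-15],[-1,5.9,23.6,0,0,0,-19],[-1,7.1,28.4,0,0,0,-23],[-1,8,32,0,0,0,-26],[-1,8.3,33.2,0,0,0,-27],[-1,8.3,33.2,-2,0,0,-27],[-1,8.3,33.2,-3.5,0,0,-27],[-1,8.3,33.2,-3.5,0,0,-27],[-1,8.3,33.2,-3.5,0,0,-27]]]' 90;  python3 -c "
from h import *
snap('wrist','w10');crop('w10',140,60,420,280,2.8,'c11');snap('top','t2');snap('scene','s2')
s=env.observe();x=s['tool_rot'][:,0];print(s['position'],np.degrees(np.arctan2(x[1],x[0])))"
```

```text
time_s: 11.65
position: [0.6313, -0.0491, 0.0685]
tool_rot: [[0.994, 0.0, 0.108], [-0.108, -0.0, 0.994], [0.0, -1.0, -0.0]]
ft_force: [-0.3, -0.5, -2.6]
grip_width: 0.051
[ 0.6313937  -0.04884175  0.06886272] -6.197674404721258
```

View pics/c11.png

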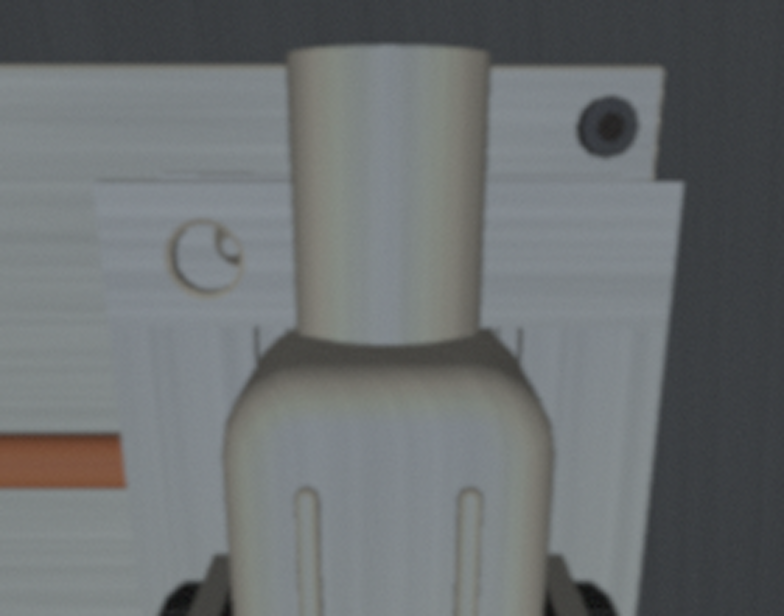

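```bash
python3 - <<'E'
from h import *
d=load('w10')
P=lambda p,z,o=(140,60),s=2.8: ray(d,o[0]+(p[0]+.5)/s-.5,o[1]+(p[1]+.5)/s-.5,z)[:2]
print('dowel nose',P((231,244),.078),'hole',[P((205,257),z) for z in (.096,.098,.1)])
# expected dowel a from earlier estimates
for t,a in [((.6312,-.0478),83.9)]:
  R=cv2.Rodrigues(np.array([0,0,np.radians(a)]))[0][:2,:2]; print('dowA exp',np.array(t)+R@[.062,.032],'dowB',np.array(t)+R@[-.062,-.022])
print('corners shell',P((97,183),.098),P((684,183),.098)); 
v=P((684,183),.098)-P((97,183),.098);print(np.linalg.norm(v),np.degrees(np.arctan2(v[1],v[0])))
print('plate corner',P((662,68),.015))
im=proj(load('t2'),[[.631,-.048,.1]]);print(im)
crop('t2',225,165,325,260,6,'c12')
u,v=proj(load('s2'),[[.631,-.048,.1]])[0].astype(int);print(u,v);crop('s2',u-55,v-40,u+55,v+40,7,'c13')
E
```

```text
dowel nose [0.60687744 0.01732472] hole [array([0.60553847, 0.01739191]), array([0.60600015, 0.01761399]), array([0.60646182, 0.01783607])]
dowA exp [0.60596956 0.0172494 ] dowB [ 0.64648706 -0.11178676]
corners shell [0.59021218 0.03167128] [0.6879867  0.02106883]
0.09834770086583465 -6.1888432653921654
plate corner [0.71031055 0.04265844]
[[274.56251464 203.03152789]]
271 212
```

View pics/c12.png

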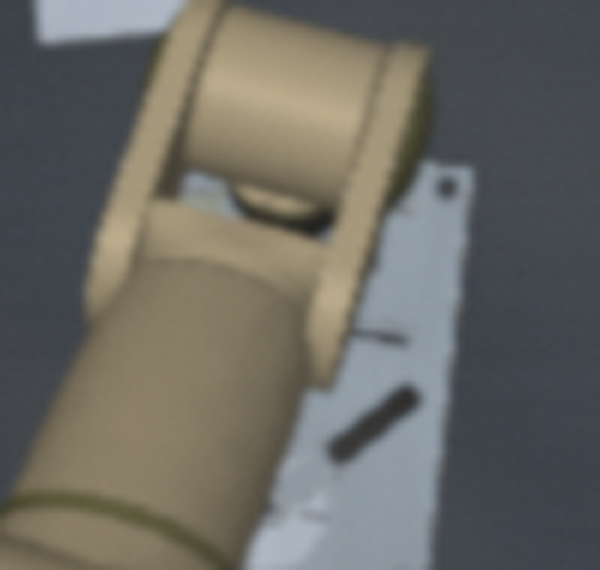

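View pics/c13.png

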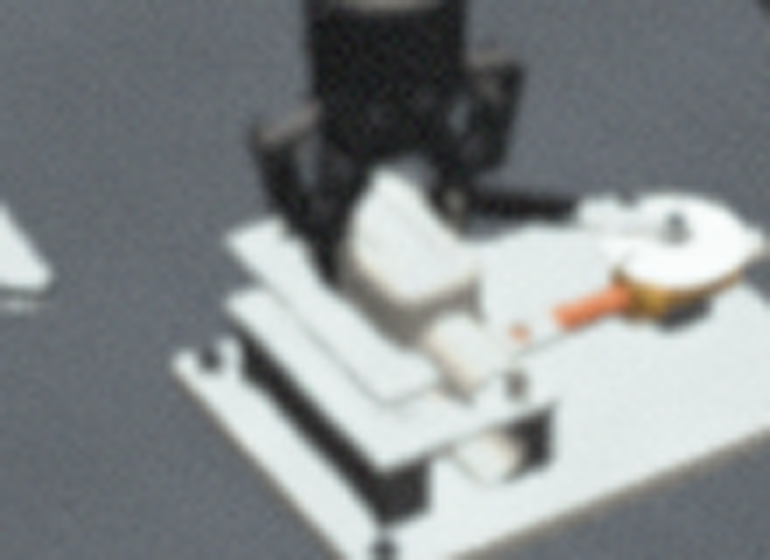

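The neck is over the neck. Through the hole at c11 (205,257) the dowel nose shows at (231,244), so the shell needs about +1 mm in x. I'll go lower and check again.

```bash
python3 -m inch '[[[-1,0.1,0,-0.5,0,0,0],[-1,0.1,0,-1,0,0,0],[-1,0.1,0,-1,0,0,0]]]' 90;  python3 -c "
from h import *
snap('wrist','w11');crop('w11',150,90,310,210,5,'c14')
s=env.observe();x=s['tool_rot'][:,0];print(s['position'],np.degrees(np.arctan2(x[1],x[0])))"
```

```text
time_s: 12.18
position: [0.6318, -0.0485, 0.0576]
tool_rot: [[0.994, -0.001, 0.108], [-0.108, 0.0, 0.994], [-0.001, -1.0, 0.0]]
ft_force: [0.1, -0.2, -2.9]
grip_width: 0.0506
[ 0.63197882 -0.04852778  0.05791943] -6.18406627929436
```

View pics/c14.png

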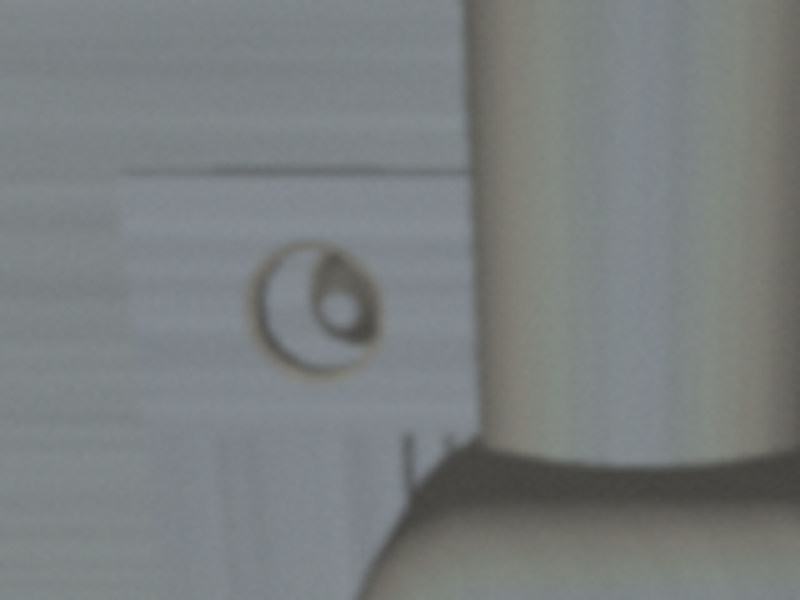

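```bash
python3 - <<'E'
from h import *
d=load('w11')
P=lambda p,z,o=(150,90),s=5: ray(d,o[0]+(p[0]+.5)/s-.5,o[1]+(p[1]+.5)/s-.5,z)[:2]
for z in (.083,.085,.087): print(z,'hole',P((314,311),z))
print('diam',np.linalg.norm(P((381,311),.085)-P((248,311),.085)))
print('nose',P((342,309),.078))
R=cv2.Rodrigues(d['rvec'])[0];print(-R.T@d['tvec'].reshape(3))
E
```

```text
0.083 hole [0.60526527 0.01763486]
0.085 hole [0.60573388 0.0178582 ]
0.087 hole [0.60620248 0.01808154]
diam 0.013028290785710885
nose [0.60698638 0.01696947]
[0.63998469 0.03418256 0.23118226]
```

```bash
python3 -m inch '[[[-1,0.07,-0.05,0,0,0,0],[-1,0.07,-0.05,-0.4,0,0,0],[-1,0.07,-0.05,-0.8,0,0,0],[-1,0.07,-0.05,-0.8,0,0,0]]]' 90;  python3 -c "
from h import *
snap('wrist','w12');crop('w12',150,90,310,210,5,'c15')
s=env.observe();x=s['tool_rot'][:,0];print(s['position'],np.degrees(np.arctan2(x[1],x[0])),s['ft_force'],s['wrist_torque'])"
```

```text
time_s: 12.72
position: [0.6325, -0.049, 0.0497]
tool_rot: [[0.994, -0.001, 0.108], [-0.108, 0.0, 0.994], [-0.001, -1.0, 0.0]]
ft_force: [-0.5, -0.6, -3.8]
grip_width: 0.0503
[ 0.63267    -0.04905973  0.04997312] -6.188003374208166 [-0.30714561  0.13519834 -3.209235  ] [-0.0400878  -0.02091584 -0.0150568 ]
```

View pics/c15.png

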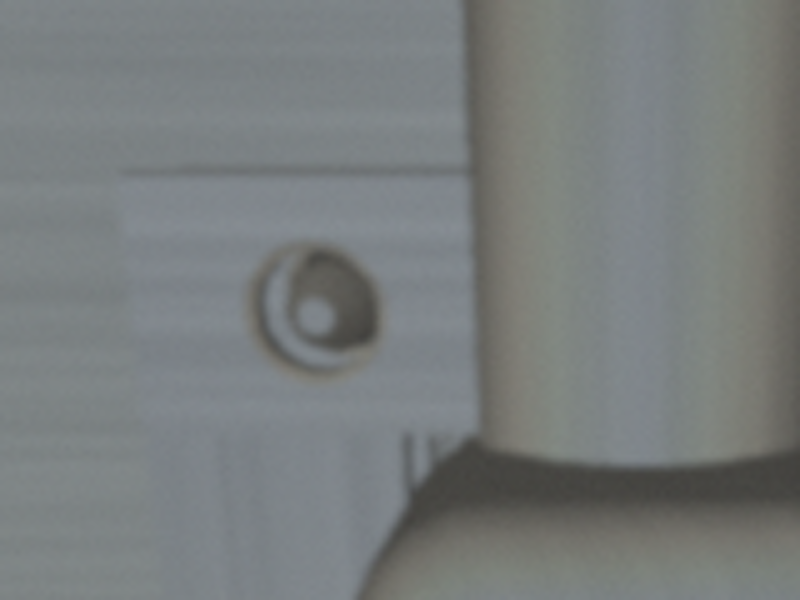

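Nose at (317,317) and hole centre at (314,311) are now nearly in the same plane, so they are centred within 0.5 mm. Continuing down gently.

```bash
python3 -m inch '[[[-1,0.02,-0.03,-0.3,0,0,0],[-1,0.02,-0.03,-0.6,0,0,0],[-1,0.02,-0.03,-0.9,0,0,0],[-1,0.02,-0.03,-0.9,0,0,0]]]' 90;  python3 -c "
from h import *
snap('wrist','w13');crop('w13',150,90,310,210,5,'c16')
s=env.observe();x=s['tool_rot'][:,0];print(s['position'],np.degrees(np.arctan2(x[1],x[0])),s['ft_force'],s['wrist_torque'])"
```

```text
time_s: 13.28
position: [0.6329, -0.0494, 0.0409]
tool_rot: [[0.994, -0.001, 0.108], [-0.108, 0.0, 0.994], [-0.001, -1.0, 0.0]]
ft_force: [0.4, -0.3, -3.3]
grip_width: 0.0509
[ 0.63295951 -0.04937133  0.04112568] -6.184739619645978 [ 0.69563169 -0.85268569 -3.77832097] [-0.00368313 -0.05369411 -0.0076663 ]
```

View pics/c16.png

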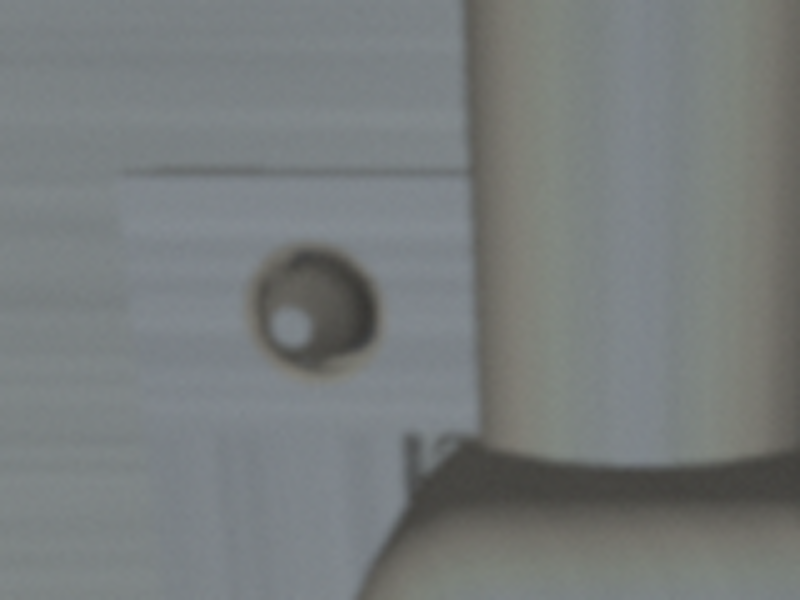

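```bash
python3 -m inch '[[[-1,0,0,-0.2,0,0,0],[-1,0,0,-0.4,0,0,0],[-1,0,0,-0.5,0,0,0],[-1,0,0,-0.5,0,0,0]]]' 90;python3 -c "
from h import *
s=env.observe();print(s['position'],s['ft_force'],s['wrist_torque'])"
```

```text
time_s: 13.82
position: [0.6329, -0.0494, 0.0361]
tool_rot: [[0.994, -0.0, 0.108], [-0.108, 0.0, 0.994], [-0.0, -1.0, 0.0]]
ft_force: [0.5, -0.6, -2.6]
grip_width: 0.0508
[ 0.632946   -0.04936257  0.03610573] [ 0.46191494 -0.57294333 -2.64159297] [ 0.00434998 -0.07499057 -0.00921992]
```

```bash
python3 -m inch '[[[-1,0,0,-0.1,0,0,0],[-1,0,0,-0.2,0,0,0],[-1,0,0,-0.2,0,0,0]]]' 90;python3 -c "
from h import *
s=env.observe();print(s['position'],s['ft_force'],s['wrist_torque'])"
```

```text
time_s: 14.2
position: [0.6331, -0.0494, 0.035]
tool_rot: [[0.994, 0.001, 0.108], [-0.108, -0.0, 0.994], [0.001, -1.0, -0.0]]
ft_force: [-3.5, 1.7, 4.2]
grip_width: 0.0506
[ 0.63310262 -0.04937697  0.03502225] [-3.47442262  1.6951447   4.19145847] [-0.00657472  0.49422214  0.02881648]
```

```bash
python3 -m inch '[[[-1,0,0,-0.1,0,0,0],[-1,0,0,-0.2,0,0,0],[-1,0,0,-0.2,0,0,0]]]' 100;python3 -c "
from h import *
snap('wrist','w14');crop('w14',150,90,310,210,5,'c17')
s=env.observe();print(s['position'],s['ft_force'],s['wrist_torque'])
d=snap('scene','s3');u,v=271,212;crop('s3',u-55,v-35,u+55,v+45,7,'c18')"
```

```text
time_s: 14.58
position: [0.6332, -0.0494, 0.035]
tool_rot: [[0.994, 0.002, 0.108], [-0.108, -0.001, 0.994], [0.002, -1.0, -0.001]]
ft_force: [-7.7, 1.7, 18.6]
grip_width: 0.0506
[ 0.63316871 -0.04943017  0.03502055] [-6.67398061  2.20318733 19.49070765] [ 0.18666715  1.72312095 -0.04103846]
```

View pics/c17.png

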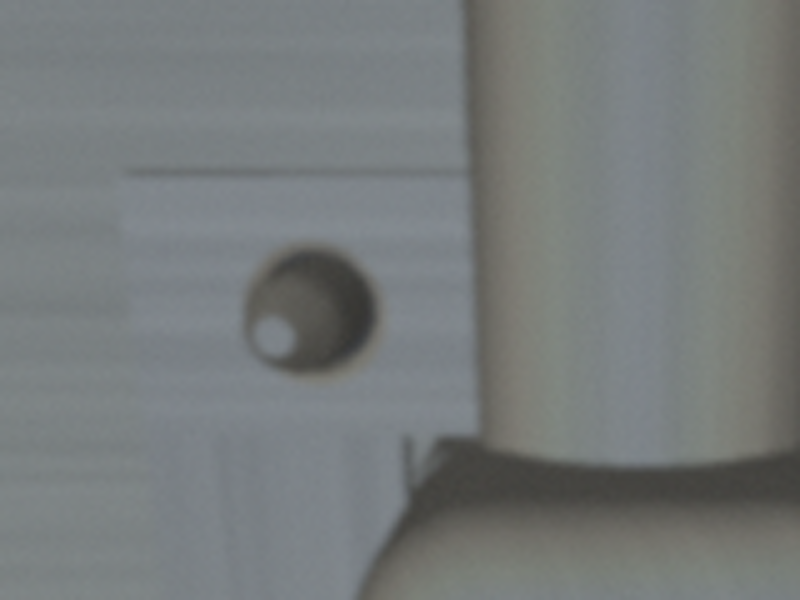

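View pics/c18.png

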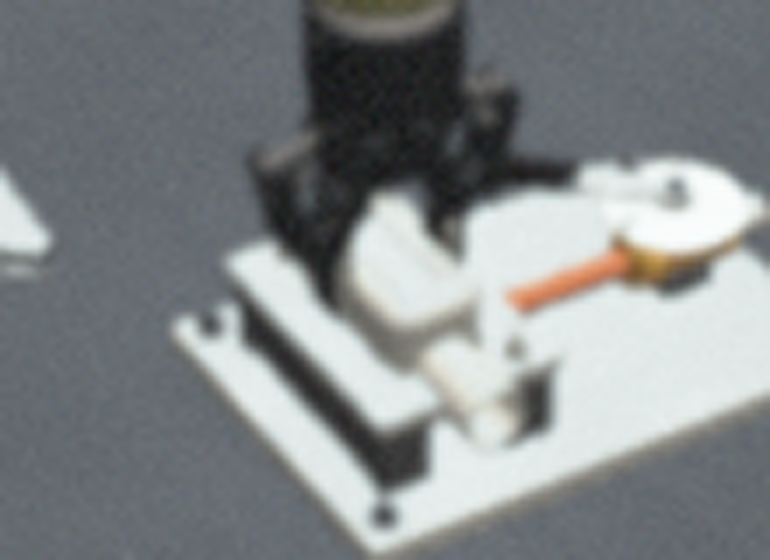

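```bash
python3 - <<'E'
from h import *
d=load('w14')
P=lambda p,z,o=(150,90),s=5: ray(d,o[0]+(p[0]+.5)/s-.5,o[1]+(p[1]+.5)/s-.5,z)[:2]
print('hole',P((312,312),.064),'nose',P((274,337),.078))
w=[P(p,.064) for p in [(125,174)]];print('flange corner a',w)
im=load('w14')['frame'];crop('w14',140,60,420,280,2.8,'c19')
E
```

```text
hole [0.60722267 0.01706356] nose [0.60677037 0.01685925]
flange corner a [array([0.59205435, 0.03162594])]
```

View pics/c19.png

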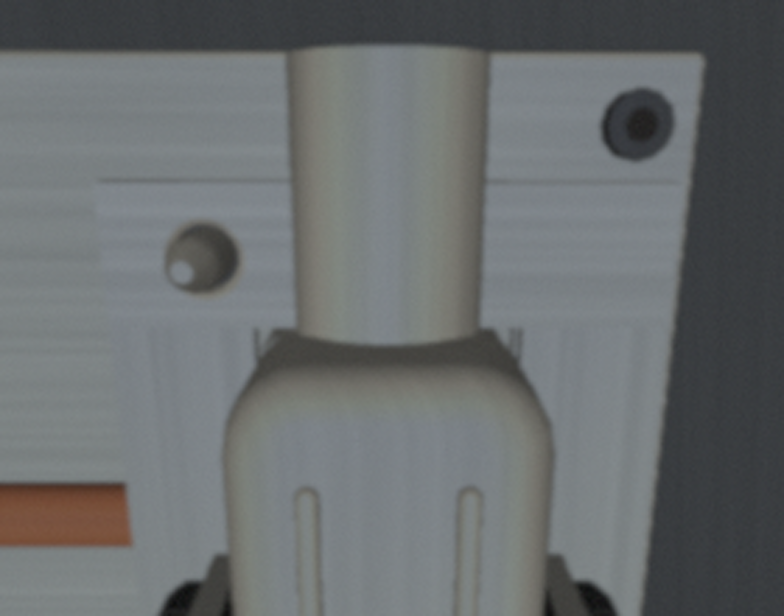

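The shell is down: reported height 35.0 mm is pick height plus 60 mm, dowel centred in the hole within 0.5 mm. I'll ease the sideways load with −0.5 mm in x and hold.

```bash
python3 -m inch '[[[-1,-0.05,0,0,0,0,0],[-1,-0.05,0,-0.05,0,0,0],[-1,-0.05,0,-0.05,0,0,0],[-1,-0.05,0,-0.05,0,0,0],[-1,-0.05,0,-0.05,0,0,0]]]' 100;python3 -c "
from h import *
for i in range(2):
  snap('wrist','w15'); s=env.observe();print(s['time_s'],s['position'],s['ft_force'],s['wrist_torque'],s['grip_width'],s['tool_rot'][:,1])
crop('w15',140,60,420,280,2.8,'c20')
snap('scene','s4');crop('s4',216,177,326,257,7,'c21')"
```

```text
time_s: 15.3
position: [0.6332, -0.0494, 0.035]
tool_rot: [[0.994, 0.003, 0.107], [-0.107, -0.001, 0.994], [0.003, -1.0, -0.001]]
ft_force: [-4.9, 1.7, 22.2]
grip_width: 0.0506
15.35 [ 0.63321384 -0.04943464  0.03500956] [-4.87889151  1.38128755 21.41874817] [ 0.36271457  1.90749241 -0.01689015] 0.050868709193082035 [ 3.08162406e-03 -9.57129188e-04 -9.99994794e-01]
15.4 [ 0.63322044 -0.04940694  0.03504465] [-6.18977801  2.27501823 21.17695611] [ 0.27346394  1.89871123 -0.04039029] 0.050504561393598234 [ 3.12665051e-03 -9.63687682e-04 -9.99994648e-01]
```

View pics/c20.png

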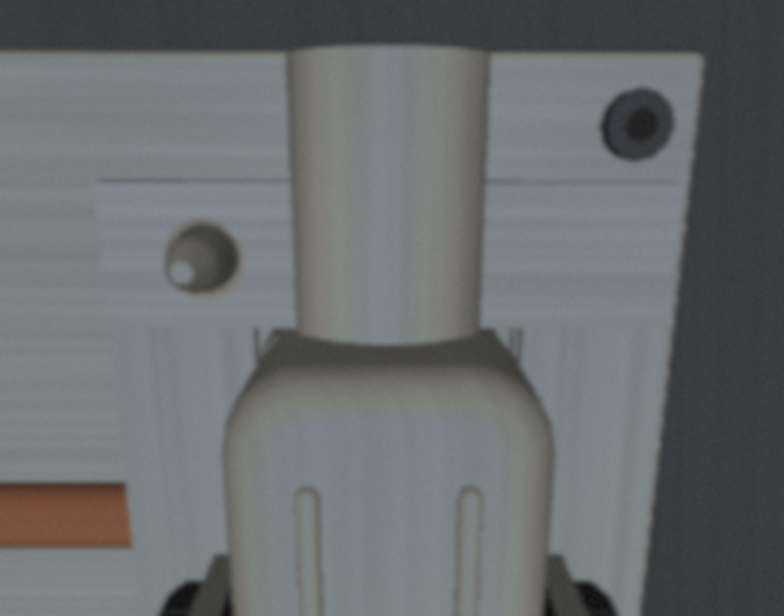

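View pics/s4.png

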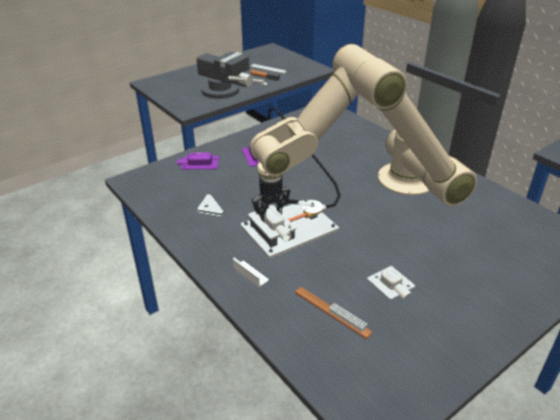

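View pics/c21.png

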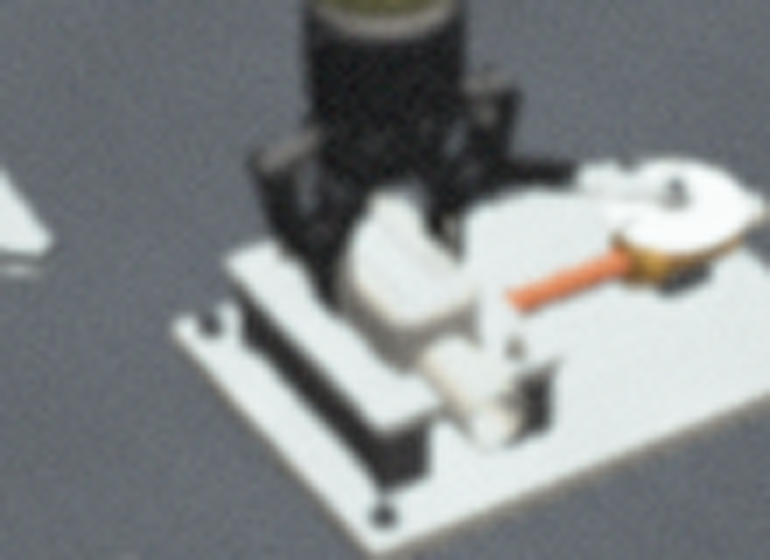

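The torque about y (1.9 N m) and the −0.17° tilt say the near edge carries most of the load. I'll level it with a small turn about y.

```bash
python3 -m inch '[[[-1,-0.02,0,0,0,0.12,0],[-1,-0.03,0,0,0,0.25,0],[-1,-0.03,0,0,0,0.25,0],[-1,-0.03,0,0,0,0.25,0]]]' 100;python3 -c "
from h import *
s=env.observe();print(s['time_s'],s['position'],s['ft_force'],s['wrist_torque'],s['tool_rot'][:,1])"
```

```text
time_s: 15.95
position: [0.6331, -0.0494, 0.035]
tool_rot: [[0.994, -0.0, 0.108], [-0.108, -0.001, 0.994], [-0.0, -1.0, -0.001]]
ft_force: [-8.8, 2.8, 20.7]
grip_width: 0.0505
15.95 [ 0.63310811 -0.04943401  0.03504395] [-8.84174576  2.75893609 20.71457422] [ 0.22776746  1.01955804 -0.06415629] [-2.55403338e-04 -1.08087301e-03 -9.99999383e-01]
```

```bash
python3 -m inch '[[[-1,-0.05,0.02,0,0,0,0],[-1,-0.1,0.02,-0.03,0,0,0],[-1,-0.1,0.02,-0.03,0,0,0],[-1,-0.1,0.02,-0.03,0,0,0],[-1,-0.1,0.02,-0.03,0,0,0],[-1,-0.1,0.02,-0.03,0,0,0]]]' 100;python3 -c "
from h import *
s=env.observe();print(s['time_s'],s['position'],s['ft_force'],s['wrist_torque'],s['tool_rot'][:,1])
d=snap('wrist','w16');crop('w16',140,60,420,280,2.8,'c22')
t=snap('top','t3');crop('t3',225,165,325,260,6,'c23')"
```

```text
time_s: 16.7
position: [0.6331, -0.0494, 0.035]
tool_rot: [[0.994, 0.002, 0.108], [-0.108, -0.001, 0.994], [0.002, -1.0, -0.001]]
ft_force: [-2.9, 2.7, 19.7]
grip_width: 0.0505
16.7 [ 0.63313326 -0.04943599  0.03500904] [-2.94641529  2.67143324 19.72248572] [ 0.26632607  0.87623742 -0.01327431] [ 0.00195807 -0.00145584 -0.99999702]
```

View pics/c22.png

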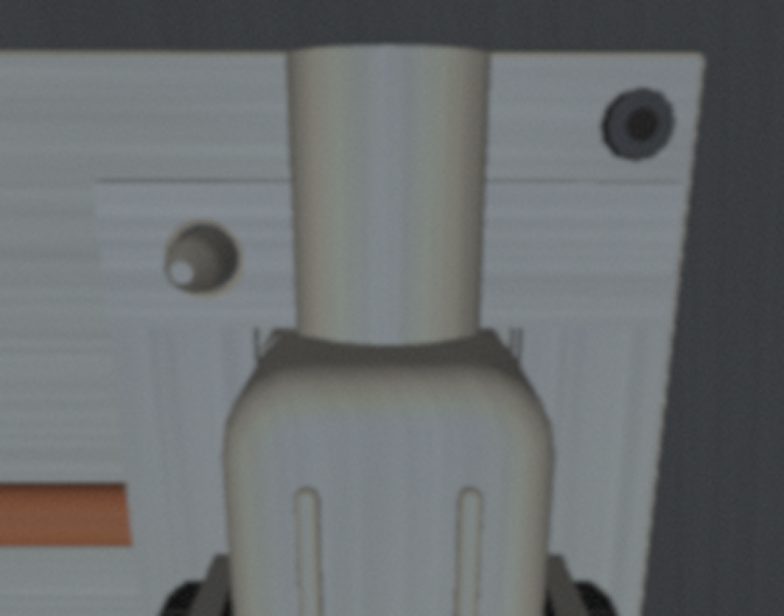

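View pics/c23.png

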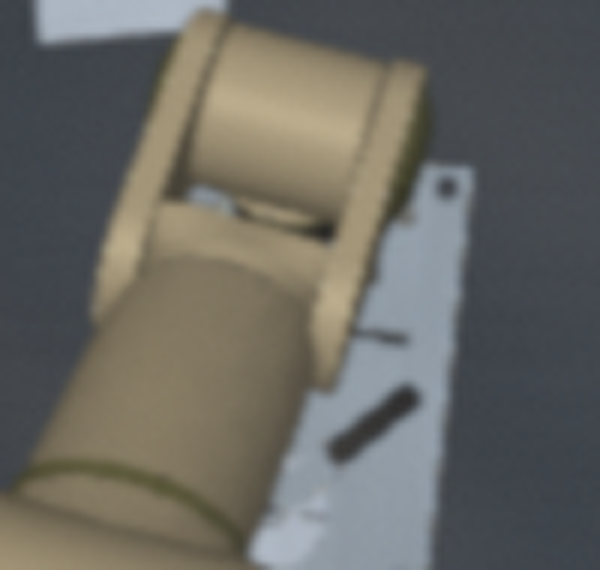

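Force is steady at about 20 N with little side load, the dowel shows through hole_a at (182,272), and the lever is unmoved at 45°. Handing in.

```bash
python3 -c "
from rig import env
print(env.close_job());s=env.observe();print(s['time_s'],s['position'],s['ft_force'])"
```

```text
the job is handed in; nothing more can be done
None
the job is handed in; nothing more can be done
```

The purge valve is set half open, and the long half-shell is seated neck over neck on the dowels. The arm is still gripping it and pressing down. I handed the job in at about 17 s of the 51 s allowed.

- **Valve:** The lever measured about 45° after I let go. A later overhead picture shows it has not moved.
- **Seating:** The tool stopped 60 mm above its pick height, which is the height of the lower flange. The last wrist picture shows the first dowel through its hole, centred to about 0.5 mm. Tool tilt was about 0.1°.
- **Hold:** The wrist reads about 20 N upward, steady, with the grip set at 100 N.

**Not right or not confirmed:**
- **Missed first grip:** My first try at the lever closed on air, because the real fingertips sit about 33 mm above the reported TCP. I allowed for this in everything after.
- **Second dowel:** The arm hid it, so I judged that end only by height, tilt and force.
- **Leftover load:** About 3 to 4 N of side load and 0.9 N m of torque remained at the wrist, so the pressure may not be perfectly even.
- **Other parts:** I did not touch the short half-shell, brush, magnet square or offcut. They look unmoved in the last scene picture, but I did not measure them.

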